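# Press a file handle home with the bench ratchet clamp, then free it

## Robot

A 6-joint arm with a two-finger parallel gripper is mounted at the origin on the work surface. World frame = base frame: x ahead of the robot, y to its left, z up, the work surface at z = 0. Lengths are in mm, angles in rad, forces in N, time in s.
With the tool pointing down it reaches from about 375 to 925 mm from the base axis. Payload 5.7 kg.
Tool frame: the origin (TCP) lies midway between the tips of the shut fingers; the grasp point (between the pads) lies 19 mm behind it (env.hold_point_z is the distance from the TCP to the grasp point, in mm); y points along the fingers, z is the direction in which the jaws open and shut, and the axes are right-handed (so a half turn about y gives the same grasp; the last joint's range is limited). The gripper opens to 85 mm and grips with 20 to 120 N. Pads are 22 mm wide; open, the fingers measure 114 mm over their backs; the gripper's body (76 mm by 85 mm) begins 54 mm behind the grasp point. The pads swing forward as they close: fully open they stand 13 mm farther back than shut.
Start: joints at [-1.32, 0.359, 1.51, -0, 1.272, -0.115], TCP at [214.601, -560.276, 231.267] pointing down, gripper open.
Joint ranges: [-2.97, 2.97], [-1.01, 2.36], [0.21, 2.38], [-0.96, 4.11], [0.2, 2.71], [-2.98, 2.98]. Speed limits (rad/s): [2.39, 2.39, 3.14, 3.14, 3.14, 3.14].

## Interface

Orientations are given as [roll, pitch, yaw] about the fixed x, y, z axes, in that order (R = Rz(yaw) Ry(pitch) Rx(roll)).
In Python, from rig import env, viewer, job gives the robot as it stands. The module is installed in compiled form; this text tells all that it offers.
- The arm moves only by the tool move_arm, never from a script. Its argument "series" is a list of rows, each a list of 6 numbers: the shift along the tool's x, y, z in cm, then the turn, a rotation vector about the tool's x, y, z in rad. A call has 1 to 12 rows; each row shifts and turns the commanded pose from where the row before left it, along the tool's axes as they then stand; what a row does not reach is not made up. A row lasts 1/8 s, in which the tool goes at most 62.5 mm and 10.7 degrees, less where a joint would pass 70% of its speed; a pose out of reach is approached as far as the arm can. A call with a gripper value outside its range is refused whole. "claw" is the closure, from -1 (fully open) to 1 (shut), set as the call begins (left out, the last holds). The fingers move at their own pace and stop on an object; "grip_force" is the grip in N (left out, the last holds). Time passes only in rows, so rows that do not move let the fingers close. It gives the time, the measured TCP pose, the force and the opening at its end, in the units of the state.
- env.read_state(): the state, without advancing time (a new reading comes with each control period).
- viewer.grab_frame(name): name is "scene" or "top"; returns (picture, depth): 420x560x3 uint8, red, green, blue; 420x560 float32, mm along the optical axis (not along the pixel's ray), 0 where there is no reading.
- viewer.camera_model(name): a dict with "vfov" (degrees; the focal length in pixels is half the picture's height over the tangent of half this angle, whatever the lens; pixels are square), "cx", "cy" (the principal point, pixels), "extrinsics" (4x4, takes a point from world to camera coordinates). Camera axes: x right, y up, looking along -z (the intrinsics and any distortion apply to the point x, -y, -z); pixel columns grow to the right and rows downward; lengths in mm; the calibration is good to about 2 mm. A picture is of the moment at which its call begins. camera_model takes no time and is no camera call.
- job.hand_in(): hands the job in, once; it reports no verdict.
The state is a dict: "time_s": time; "joint_pos": joint angles; "qd": joint speeds; "effort": joint torques, N m; "position": TCP position; "tool_rot": TCP orientation; "wrist_force": force on the tool from outside, world axes, zero at the start; "wrist_torque": the same for the moment, N m; "opening": finger opening in mm.
Only numpy, scipy, OpenCV 4.12 (cv2) and the standard library are available. Lean on these libraries where they do the work, as an engineer would, in place of code of your own. Each camera call takes 0.05 s, during which the arm holds its last target.

## Task

Press the wooden handle fully home onto the file's tang: pump the clamp's trigger until the brass ferrule sits right against the file's shoulder and you feel the trigger go firm, pressing gently so that the pad never bears down hard on the handle. Then press the release button so that the push rod springs fully back, and leave the clamp free with the handle still home. Work only through the trigger and the release button, do not push the handle or the pad with the gripper, and leave the other things on the bench where they are.

Things in the scene. Friction and masses are not known exactly. Their poses are not given: they have to be found in the camera images.
- clamp: Bench-mounted one-hand ratchet clamp (fixed) on a board 100 mm wide, x -100 to 370 mm. Origin: on the bench, under the trigger; x axis = pushing direction (trigger, release button, pad, wooden handle, file), z up. Grey housing x -60 to 100, y -30 to 30 mm, top at z 68 mm. A fixed black upright grip post, x -56 to -40 mm, 30 mm wide, top z 165 mm, stands behind the trigger.
- trigger_head (a point): Centre of the trigger's steel cross-bar, 12 mm thick, 44 mm long along the clamp's y, atop an upright lever 8 x 18 mm. At rest x 0, y 0, z 150 mm in the clamp frame; lever pivot at x 0, z 70 mm. Pull it towards the grip post (clamp's -x): squeeze bar and post together or push the bar from its +x side. Full stroke 23 mm to a hard stop, 11 mm clear of the post; it springs back by itself.
- trigger (a joint): Trigger angle, rad: 0 at rest, 0.29 fully pulled. Force at the bar: 5 to 8 N while the rod runs free, 8 to 13 N while the handle slides, then rising 6 N per mm once the handle is home: stop there at about 17 N (20 N is too much). A stop at full stroke is only the trigger's own end. Let it come fully back between strokes.
- jaw (a joint): Advance of the steel push rod, m: 0 fully back, up to 0.056. The trigger's first 7 mm are idle, the rest of a full stroke advances the rod one click of 8 mm and a little over; let go, it drops back to the last click and stays. Once the handle is home, a stroke stopped at 17 N gains no further click. A spring pulls the rod fully back when the release is pressed.
- pad: Black rubber pad 30 mm in diameter, 12 mm thick, on the end of the push rod; origin at the centre of its front face, 45 mm above the bench, x 125 mm in the clamp frame when the rod is back. It gives 1 mm per 15 N. It must never bear on anything with more than 23 N.
- release_top (a point): Centre of the top of the black round release button, 22 mm in diameter, at x 70, y 0, z 92 mm in the clamp frame. Pressed straight down 7 mm against 2 to 5 N (hard stop below) it frees the rod, which takes up to 1 s to run back; hold it down till then. It bobs by 3 mm as the ratchet clicks.
- wood_handle: Turned dark wooden file handle with a brass ferrule, 95 mm long, up to 29 mm thick, lying along the clamp's x axis 45 mm above the bench, started on the file's tang. It slides stiffly (4 N) along the tang and stays where it is left. Its axes are those of the clamp.
- ferrule (a point): Centre of the ferrule's front end face (the handle's end that meets the file).
- butt (a point): Centre of the rounded butt end of the wooden handle, 95 mm behind the ferrule end; the pad presses here. At the start 4 to 34 mm ahead of the pad.
- shoulder (a point): Shoulder of the file, where the ferrule must arrive; 244 to 262 mm along the clamp's x, 45 mm above the bench, axes as the clamp. The file (18 x 5 x 130 mm) is held fast in a dark steel block beyond. At the start the ferrule stands 8 to 20 mm short of it.
- jar: Bystander: closed glass jar, 56 mm wide, 75 mm tall; origin under its centre.
- wire_ring: Bystander: flat brass ring 90 mm wide, 10 mm thick; origin under its centre.
- hammer: Bystander: small hammer, 220 mm long, lying flat.
- cup: Bystander: white open cup, 64 mm wide, 70 mm tall; origin under its centre.

How it is judged (in metres and radians):
On the way, in this order (a step that is already met when the one before it is completed fails the run):
1. the handle has been pressed home: ferrule within 1 mm of the shoulder (x of ferrule in the frame of shoulder above -0.001 m), for 0.1 s.
2. the release has let the push rod run back to within 4 mm of its rest (value of joint jaw below 0.004 m), for 0.2 s.
At the end, for the whole second after the job is handed in: The ferrule is within 1.5 mm of the file's shoulder, the push rod is within 4 mm of fully back, and the trigger is let go (under 0.04 rad) (x of ferrule in the frame of shoulder above -0.0015 m and value of joint jaw below 0.004 m and value of joint trigger below 0.04 rad); the robot touches nothing.
It fails at once if the pad bears on something with more than 23 N (contact force between pad and anything else above 23 N).
It fails at once if the robot touches the wooden handle (contact force between any of the fingers, the arm and wood_handle above 1 N).
It fails at once if the robot pushes the pad (contact force between any of the fingers, the arm and pad above 1 N).
It fails at once if a bystander is moved more than 20 mm (distance of any of jar, wire_ring, hammer, cup from where it was at the start of the episode above 0.02 m).
It also fails if it takes over 59 s, if anything falls off the work surface, if the arm or the gripper's body presses on something with over 40 N, if the wrist force passes 120 N, or if a joint passes its speed limit or range.

## Working session

There is one attempt and no reset: what is moved stays moved. The work goes in short steps, Python scripts to look and compute and a tool call to move; the robot and the scene stay as the last step left them, time stands still between calls to the robot, and variables do not carry over. Pictures are saved under pics/ and viewed, and the job is handed in when it is done.

Besides the shell and the picture viewer there is one more tool, called after ">>>" as name([rows], argument=value, ...), one row to a line, values as JSON. move_arm: Moves the arm, as the interface text tells. Its arguments: {"type":"object","properties":{"series":{"type":"array"},"claw":{"type":"number"},"grip_force":{"type":"number"}},"required":["series"]}

```bash
mkdir -p pics
python3 - <<'E'
from rig import env, viewer, job
import cv2, numpy as np
print(env.read_state(), env.hold_point_z)
for n in ("scene","top"):
    p,d=viewer.grab_frame(n); cv2.imwrite(f"pics/{n}0.png",p[:,:,::-1]); np.save(f"{n}0.npy",d)
    m=viewer.camera_model(n); print(n,{k:(np.round(v,4).tolist() if hasattr(v,'tolist') else v) for k,v in m.items()})
E
```

```text
{'time_s': 0.0, 'joint_pos': array([-1.32010980e+00,  3.59521586e-01,  1.51144590e+00, -8.96853556e-06,
        1.27250180e+00, -1.15118155e-01]), 'qd': array([-0.00016442, -0.00090073,  0.0005374 , -0.00041755, -0.00153241,
       -0.00018875]), 'effort': array([-1.40536140e-03, -5.27621591e+01, -2.78624725e+01, -6.28325197e-04,
        1.28145347e-02, -3.69872009e-05]), 'position': array([ 214.42819974, -559.63793444,  230.43859251]), 'tool_rot': array([-1.57266152e+00,  2.07046454e-04, -2.77578552e+00]), 'wrist_force': array([ 0.63660388,  0.91672527, -0.22032876]), 'wrist_torque': array([-0.00721327,  0.0336713 , -0.00592897]), 'opening': 85.48770274295322} 18.700000000000003
scene {'vfov': 54.218734624930896, 'cx': 282.74198600941725, 'cy': 210.79863160417696, 'extrinsics': [[-0.5994, 0.8002, 0.0223, 444.0129], [-0.3974, -0.3216, 0.8594, 88.5745], [0.6949, 0.5062, 0.5108, -1253.0716], [0.0, 0.0, 0.0, 1.0]]}
top {'vfov': 57.31519207668267, 'cx': 280.2451838755467, 'cy': 203.98332695570897, 'extrinsics': [[0.0242, -0.999, 0.0381, -149.0361], [0.9917, 0.0288, 0.1256, -587.1564], [-0.1266, 0.0347, 0.9914, -812.0345], [0.0, 0.0, 0.0, 1.0]]}
```

View pics/scene0.png

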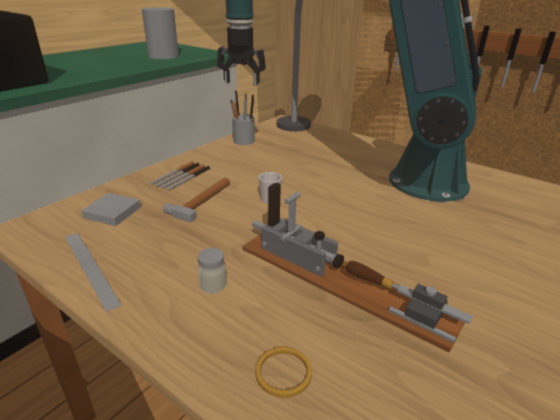

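View pics/top0.png

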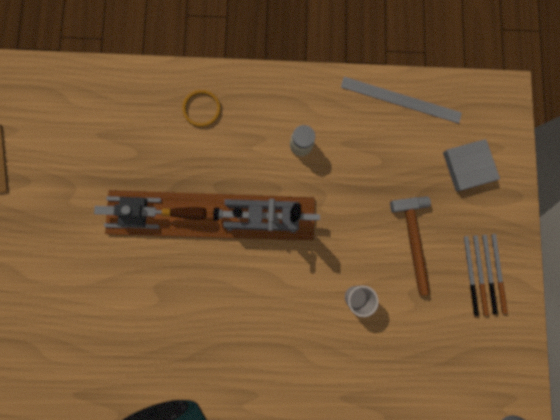

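The top view shows the clamp with its post at about (293,212) and its trigger bar at about (271,214). The button is at about (238,213), the handle at about (190,213) and the file block at about (130,212). So clamp +x points roughly to world +y. Next I'll measure these points.

```bash
cat > h.py <<'E'
from rig import env, viewer, job
import cv2, numpy as np
def pts(n,d):
    m=viewer.camera_model(n); H,W=d.shape; f=H/2/np.tan(np.radians(m['vfov'])/2)
    v,u=np.mgrid[0:H,0:W]; X=(u-m['cx'])/f*d; Y=-(v-m['cy'])/f*d; Z=-d
    E=np.array(m['extrinsics']); R,t=E[:3,:3],E[:3,3]
    P=np.stack([X,Y,Z],-1)-t
    return P@R   # R^T p
E
python3 - <<'E'
from h import *
for n in ("top","scene"):
    d=np.load(f"{n}0.npy"); P=pts(n,d); np.save(f"P{n}.npy",P)
    for uv in [(50,300),(450,350),(250,330),(350,150),(120,150),(400,250)]:
        print(n,uv,np.round(P[uv[1],uv[0]],1))
P=np.load("Ptop.npy")
for (u,v) in [(293,212),(271,205),(271,225),(271,214),(238,212),(200,213),(160,213),(125,212),(115,193),(312,200),(312,236)]:
    print((u,v),np.round(P[v,u],1))
img=cv2.imread("pics/top0.png"); c=img[180:250,90:330]
cv2.imwrite("pics/crop0.png",cv2.resize(c,None,fx=3.3,fy=3.3,interpolation=cv2.INTER_CUBIC))
img=cv2.imread("pics/scene0.png"); c=img[170:345,230:480]
cv2.imwrite("pics/crop1.png",cv2.resize(c,None,fx=3.2,fy=3.2,interpolation=cv2.INTER_CUBIC))
E
```

```text
top (50, 300) [368.2 367.4  -0.5]
top (450, 350) [ 2.757e+02 -5.253e+02 -4.000e-01]
top (250, 330) [311.7 -74.3  -0.8]
top (350, 150) [ 730.  -297.5    1.2]
top (120, 150) [711.5 240.8   0.9]
top (400, 250) [ 4.968e+02 -4.147e+02 -4.000e-01]
scene (50, 300) [ 951.9 -422.8  -28.7]
scene (450, 350) [6.105e+02 2.581e+02 2.000e-01]
scene (250, 330) [784.7 -39.8  -1.5]
scene (350, 150) [-7.07e+01 -3.09e+02  2.00e-01]
scene (120, 150) [  311.  -1146.4  -100.5]
scene (400, 250) [388.4  74.   -1. ]
(293, 212) [ 560.7 -153.6  162.3]
(271, 205) [ 573.7 -111.7  155.2]
(271, 225) [ 541.8 -113.8   67.4]
(271, 214) [ 556.3 -112.1  156.4]
(238, 212) [565.  -44.7  92.6]
(200, 213) [564.   38.9  59. ]
(160, 213) [562.9 127.4  45.3]
(125, 212) [560.6 193.4  69.9]
(115, 193) [608.8 240.6  10.6]
(312, 200) [ 606.1 -207.4   10.3]
(312, 236) [ 523.3 -208.4   11.2]
```

View pics/crop0.png

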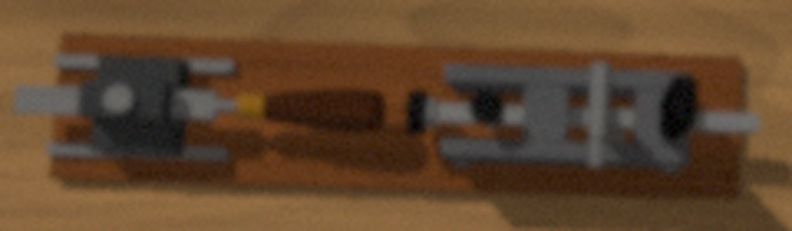

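View pics/crop1.png

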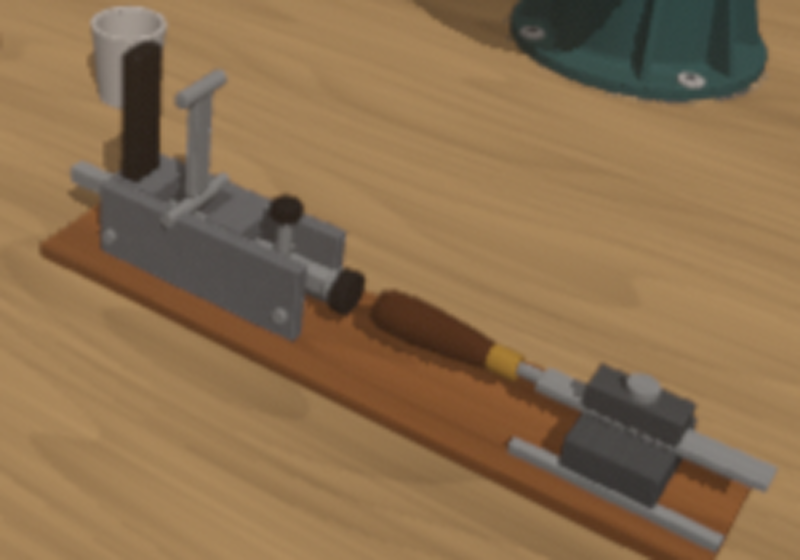

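Run:
```python
from h import *
img=cv2.imread("pics/top0.png"); hsv=cv2.cvtColor(img,cv2.COLOR_BGR2HSV)
P=np.load("Ptop.npy"); S=np.load("Pscene.npy")
def reg(P,x0,x1,y0,y1,z0,z1): return (P[...,0]>x0)&(P[...,0]<x1)&(P[...,1]>y0)&(P[...,1]<y1)&(P[...,2]>z0)&(P[...,2]<z1)
def desc(n,p):
    r=cv2.minAreaRect(p[:,:2].astype(np.float32)); print(n,len(p),'mean',np.round(p.mean(0),1),'rect',np.round(r[0],1),np.round(r[1],1),round(r[2],2),'zmed',np.round(np.median(p[:,2]),1), 'rng',np.round(p.min(0),1),np.round(p.max(0),1))
for nm,Q in (("top",P),("scene",S)):
    print(nm)
    desc('board',Q[reg(Q,480,640,-260,320,7,14)])
    desc('bar',Q[reg(Q,500,620,-130,-98,147,162)])
    desc('post',Q[reg(Q,500,620,-190,-135,155,172)])
    desc('button',Q[reg(Q,540,590,-65,-20,84,97)])
    desc('housing',Q[reg(Q,500,620,-190,0,60,72)])
# handle profile
for nm,Q in (("top",P),("scene",S)):
  for y in range(-20,230,5):
    k=reg(Q,540,585,y,y+5,30,95)
    q=Q[k]
    if len(q):
        i=q[:,2].argmax(); print(nm,y,len(q),np.round(q[i],1), np.round(np.ptp(q[:,0]),1))
```

```text
top
board 4718 mean [563.2  28.4  11.7] rect [566.4  22.2] [471.1 100.4] 89.72 zmed 11.7 rng [ 515.4 -213.2    7.2] [617.2 257.9  14. ]
bar 141 mean [ 564.5 -112.8  154.6] rect [ 565.5 -112.1] [44.3 11.5] 1.35 zmed 154.9 rng [ 543.5 -118.3  147.9] [ 587.7 -106.7  159.3]
post 123 mean [ 565.  -160.2  163.9] rect [ 566.  -160.7] [15.6 29.4] 88.3 zmed 164.3 rng [ 551.2 -168.8  155.6] [ 580.7 -153.2  167.4]
button 86 mean [565.7 -43.3  91.8] rect [565.4 -43.5] [20.3 18.6] 1.51 zmed 92.0 rng [555.2 -52.9  85.3] [575.5 -34.1  95.6]
housing 1166 mean [563.7 -95.   67.9] rect [564.3 -93.1] [158.6  62.5] 89.69 zmed 67.9 rng [ 533.  -172.6   60.2] [595.8 -13.9  71.6]
scene
board 4150 mean [587.3  73.1  10.8] rect [566.3  23.2] [470.3 104. ] 89.79 zmed 10.9 rng [ 514.7 -212.1    7. ] [619.  258.3  14. ]
bar 95 mean [ 568.3 -108.8  152.3] rect [ 566.2 -109.6] [11.5 43.9] 86.52 zmed 152.7 rng [ 544.1 -116.6  147.4] [ 588.  -104.1  156. ]
post 81 mean [ 569.2 -156.5  161.1] rect [ 566.6 -158.3] [32.  14.5] 0.76 zmed 161.5 rng [ 550.5 -165.6  155.1] [ 582.5 -151.   165.5]
button 77 mean [569.1 -39.
[... 2996 characters left out ...]
136.9  49.4] 9.2
scene 140 25 [563.8 143.6  48.4] 20.6
scene 145 24 [568.3 147.4  48.8] 17.8
scene 150 22 [561.7 154.5  48.1] 16.2
scene 155 24 [569.6 157.7  48.1] 18.6
scene 160 22 [562.1 162.4  47.9] 17.9
scene 165 39 [570.2 169.9  64.8] 28.8
scene 170 59 [560.6 171.6  66.1] 27.6
scene 175 63 [558.5 176.6  65. ] 28.9
scene 180 61 [574.9 180.5  66.8] 27.9
scene 185 69 [575.1 188.7  71.5] 25.8
scene 190 70 [573.8 193.7  71. ] 27.2
scene 195 70 [560.9 196.5  70.5] 26.2
scene 200 72 [568.7 200.8  71.3] 28.2
scene 205 65 [571.7 208.3  66. ] 28.8
scene 210 69 [558.6 214.7  65. ] 26.2
scene 215 67 [564.9 216.6  65.9] 29.6
scene 220 61 [575.2 220.4  64. ] 39.9
scene 225 26 [576.9 227.8  48.6] 19.4
```

>>> move_arm([
  [0, 0, 0, 0, -0.172, 0],
  [0, 0, 0, 0, -0.172, 0],
  [0, 0, 0, 0, -0.172, 0],
  [0, 0, 0, 0, -0.172, 0],
  [0, 0, 0, 0, -0.172, 0],
  [0, 0, 0, 0, -0.172, 0],
  [0, 0, 0, 0, -0.173, 0],
], claw=1, grip_force=30)

```text
time_s: 0.98
position: [214.5, -559.9, 230.8]
tool_rot: [-1.571, 0.001, -1.565]
wrist_force: [0.2, 0.1, 0.3]
opening: 0.2
```

>>> move_arm([
  [-4.0, 0, 2.93, 0, 0, 0],
  [-4.0, 0, 2.93, 0, 0, 0],
  [-4.0, 0, 2.93, 0, 0, 0],
  [-4.0, 0, 2.93, 0, 0, 0],
  [-4.0, 0, 2.93, 0, 0, 0],
  [-4.0, 0, 2.93, 0, 0, 0],
  [-4.0, 0, 2.93, 0, 0, 0],
  [-4.0, 0, 2.93, 0, 0, 0],
  [-4.0, 0, 2.93, 0, 0, 0],
  [-4.0, 0, 2.93, 0, 0, 0],
  [-4.0, 0, 2.93, 0, 0, 0],
  [-4.0, 0, 2.93, 0, 0, 0],
])

```text
time_s: 2.48
position: [566.8, -78.8, 231.0]
tool_rot: [-1.571, 0.0, -1.571]
wrist_force: [0.2, 0.1, -0.2]
opening: 0.0
```

Run:
```python
from h import *
s=env.read_state(); print(s['time_s'],np.round(s['position'],1),np.round(s['tool_rot'],3),np.round(s['joint_pos'],3),np.round(s['qd'],3),np.round(s['wrist_force'],2))
p,d=viewer.grab_frame("scene"); cv2.imwrite("pics/scene1.png",p[:,:,::-1])
s=env.read_state(); print(s['time_s'],np.round(s['position'],1),np.round(s['wrist_force'],2))
```

```text
2.475 [566.8 -78.8 231. ] [-1.571  0.    -1.571] [-0.259  0.32   1.571 -0.     1.251 -0.259] [ 0.669  0.252 -0.379 -0.002  0.119  0.667] [ 0.22  0.14 -0.17]
2.525 [570.3 -74.1 231.1] [3.26 4.07 0.52]
```

View pics/scene1.png

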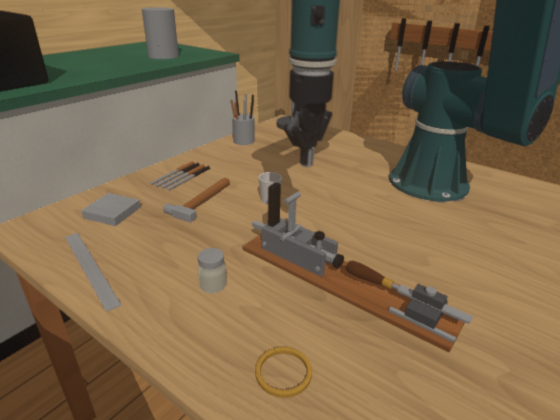

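The image shows the shut gripper tip at (308,163), which matches where the TCP projects. The clamp hasn't been touched. Descending beside the bar now.

>>> move_arm([
  [0, 0, 0, 0, 0, 0],
  [0, 3, -0.1, 0, 0, 0],
  [0, 3, 0, 0, 0, 0],
  [0, 3, 0, 0, 0, 0],
  [0, 0, 0, 0, 0, 0],
  [0, 0, 0, 0, 0, 0],
])

```text
time_s: 3.28
position: [565.3, -81.1, 142.2]
tool_rot: [-1.57, -0.0, -1.572]
wrist_force: [0.2, 0.7, 0.2]
opening: -0.2
```

>>> move_arm([
  [0.5, 0, 0, 0, 0, 0],
  [0.5, 0, 0, 0, 0, 0],
  [0, 0, 0, 0, 0, 0],
])

```text
time_s: 3.65
position: [565.6, -90.9, 141.9]
tool_rot: [-1.57, -0.0, -1.571]
wrist_force: [0.1, -0.1, -0.6]
opening: -0.3
```

```bash
cat > s.py <<'E'
from h import *
s=env.read_state(); print(s['time_s'],np.round(s['position'],2),np.round(s['wrist_force'],2))
E
cat > look.py <<'E'
import sys
from h import *
n=sys.argv[1]
p,d=viewer.grab_frame("scene"); c=p[170:345,230:480,::-1]
cv2.imwrite(f"pics/{n}.png",cv2.resize(c,None,fx=3.2,fy=3.2,interpolation=cv2.INTER_CUBIC))
E
python3 s.py; python3 look.py a1
```

```text
3.65 [565.61 -90.89 141.93] [ 0.11 -0.15 -0.6 ]
```

View pics/a1.png

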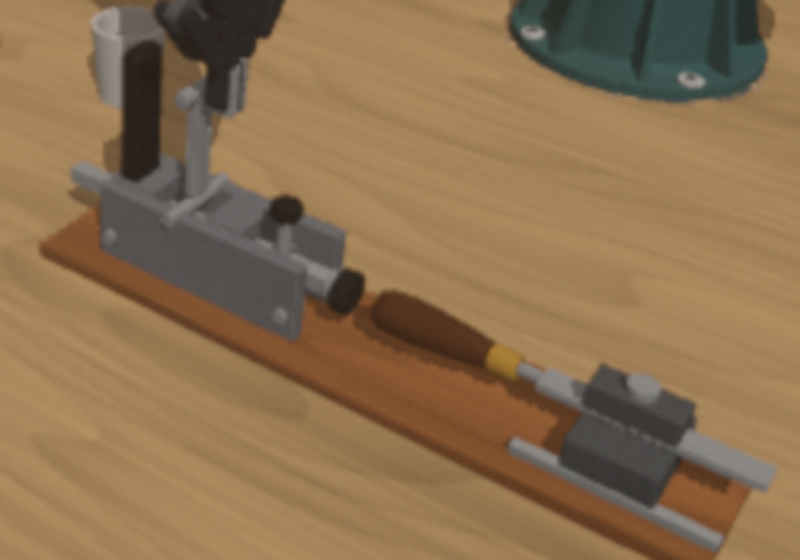

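The fingers are beside the bar, close to touching but not yet in contact (about pixel (215,95) in the crop). I'll feel for it in small steps.

>>> move_arm([
  [0.3, 0, 0, 0, 0, 0],
  [0.2, 0, 0, 0, 0, 0],
  [0, 0, 0, 0, 0, 0],
])

```text
time_s: 4.08
position: [565.2, -94.9, 141.3]
tool_rot: [-1.571, 0.001, -1.571]
wrist_force: [-0.3, 2.3, 1.6]
opening: 0.0
```

>>> move_arm([
  [0.2, 0, 0, 0, 0, 0],
  [0.2, 0, 0, 0, 0, 0],
  [0, 0, 0, 0, 0, 0],
])

```text
time_s: 4.45
position: [565.2, -99.3, 141.4]
tool_rot: [-1.571, 0.0, -1.571]
wrist_force: [-0.7, 3.5, 1.8]
opening: -0.2
```

>>> move_arm([
  [0.3, 0, 0, 0, 0, 0],
  [0.3, 0, 0, 0, 0, 0],
  [0, 0, 0, 0, 0, 0],
])

```text
time_s: 4.82
position: [565.1, -105.3, 141.2]
tool_rot: [-1.571, 0.001, -1.571]
wrist_force: [0.4, 5.5, 2.6]
opening: -0.0
```

>>> move_arm([
  [0.4, 0, 0, 0, 0, 0],
  [0.3, 0, 0, 0, 0, 0],
  [0, 0, 0, 0, 0, 0],
])

```text
time_s: 5.2
position: [565.0, -111.6, 140.7]
tool_rot: [-1.571, 0.002, -1.571]
wrist_force: [1.3, 6.2, -0.4]
opening: -0.1
```

>>> move_arm([
  [0.2, 0, 0, 0, 0, 0],
  [0.1, 0, 0, 0, 0, 0],
  [0, 0, 0, 0, 0, 0],
])

```text
time_s: 5.58
position: [565.0, -114.5, 140.4]
tool_rot: [-1.572, 0.002, -1.571]
wrist_force: [2.8, 5.6, -4.4]
opening: -0.3
```

>>> move_arm([
  [0.1, 0, 0, 0, 0, 0],
  [0, 0, 0, 0, 0, 0],
])

```text
time_s: 5.82
position: [564.9, -115.4, 140.3]
tool_rot: [-1.572, 0.002, -1.571]
wrist_force: [2.5, 6.5, -3.4]
opening: 0.1
```

>>> move_arm([
  [0.1, 0, 0, 0, 0, 0],
  [0, 0, 0, 0, 0, 0],
])

```text
time_s: 6.08
position: [564.8, -116.3, 140.2]
tool_rot: [-1.572, 0.002, -1.571]
wrist_force: [2.5, 4.7, -5.6]
opening: -0.0
```

>>> move_arm([
  [0.1, 0, 0, 0, 0, 0],
  [0, 0, 0, 0, 0, 0],
])

```text
time_s: 6.32
position: [564.7, -117.2, 140.1]
tool_rot: [-1.572, 0.002, -1.571]
wrist_force: [2.0, 5.2, -4.6]
opening: -0.1
```

>>> move_arm([
  [0.1, 0, 0, 0, 0, 0],
  [0, 0, 0, 0, 0, 0],
])

```text
time_s: 6.58
position: [564.7, -117.4, 140.1]
tool_rot: [-1.572, 0.003, -1.571]
wrist_force: [3.4, 9.2, -5.8]
opening: -0.2
```

>>> move_arm([
  [0.1, 0, 0, 0, 0, 0],
  [0, 0, 0, 0, 0, 0],
])

```text
time_s: 6.82
position: [564.7, -117.6, 140.0]
tool_rot: [-1.572, 0.005, -1.571]
wrist_force: [3.0, 12.0, -4.2]
opening: 0.2
```

```bash
python3 s.py; python3 look.py a2
```

```text
6.825 [ 564.65 -117.6   140.02] [ 3.01 12.05 -4.22]
```

View pics/a2.png

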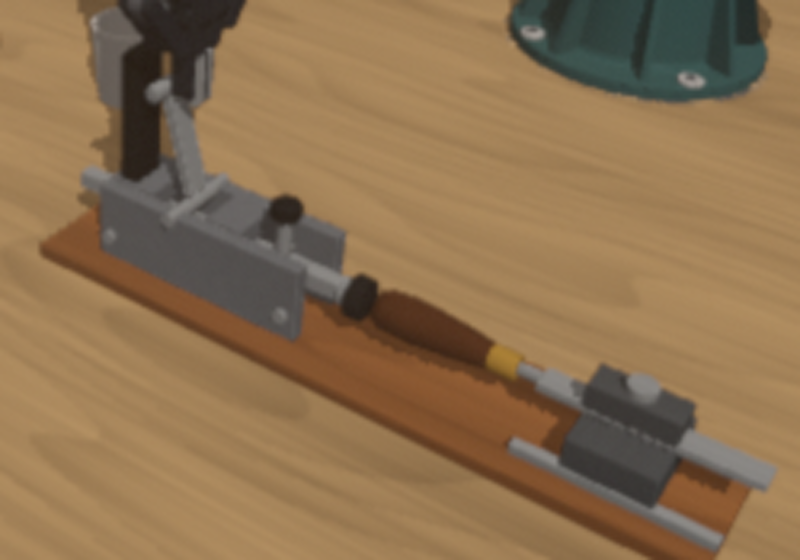

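The rod has advanced one click (the pad is now at about (360,297) in the crop) and the trigger is at its own end stop with TCP y at -117.4. I'll let it come back and start stroke 2.

>>> move_arm([
  [-1.0, 0, 0, 0, 0, 0],
  [-1.0, 0, 0, 0, 0, 0],
  [-0.9, 0, 0, 0, 0, 0],
  [0, 0, 0, 0, 0, 0],
  [0, 0, 0, 0, 0, 0],
])

```text
time_s: 7.5
position: [565.4, -91.7, 141.4]
tool_rot: [-1.57, -0.001, -1.571]
wrist_force: [0.5, -0.7, 0.6]
opening: 0.3
```

```bash
python3 s.py; python3 look.py a3
```

```text
7.5 [565.4  -91.67 141.39] [ 0.45 -0.74  0.58]
```

View pics/a3.png

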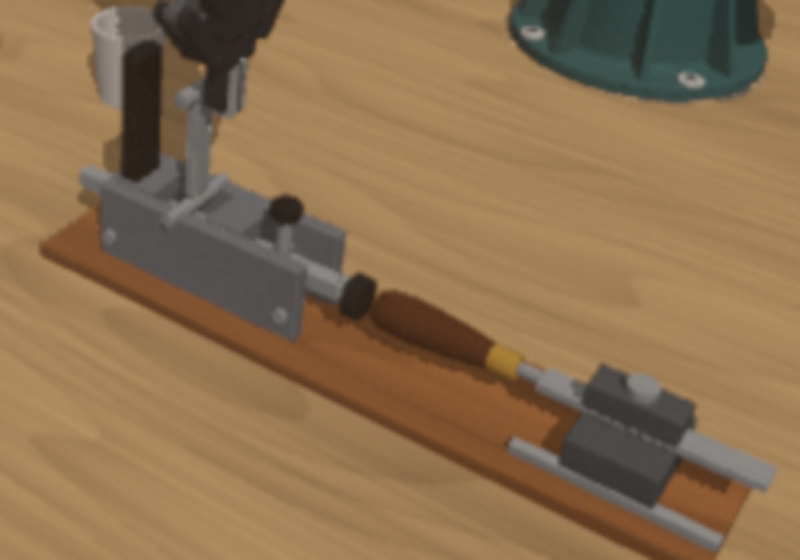

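One click held and the trigger came fully back. Starting stroke 2.

>>> move_arm([
  [0.5, 0, 0, 0, 0, 0],
  [0.5, 0, 0, 0, 0, 0],
  [0.5, 0, 0, 0, 0, 0],
  [0.4, 0, 0, 0, 0, 0],
  [0, 0, 0, 0, 0, 0],
])

```text
time_s: 8.18
position: [565.1, -109.8, 141.0]
tool_rot: [-1.571, 0.002, -1.572]
wrist_force: [0.6, 6.3, -0.2]
opening: 0.3
```

>>> move_arm([
  [0.3, 0, 0, 0, 0, 0],
  [0.3, 0, 0, 0, 0, 0],
  [0.1, 0, 0, 0, 0, 0],
  [0, 0, 0, 0, 0, 0],
])

```text
time_s: 8.68
position: [564.9, -116.0, 140.3]
tool_rot: [-1.572, 0.003, -1.572]
wrist_force: [2.4, 7.0, -3.9]
opening: 0.0
```

>>> move_arm([
  [0.1, 0, 0, 0, 0, 0],
  [0, 0, 0, 0, 0, 0],
])

```text
time_s: 8.93
position: [564.8, -116.5, 140.2]
tool_rot: [-1.572, 0.004, -1.572]
wrist_force: [3.1, 8.5, -5.0]
opening: 0.1
```

>>> move_arm([
  [0.1, 0, 0, 0, 0, 0],
  [0, 0, 0, 0, 0, 0],
])

```text
time_s: 9.18
position: [564.8, -117.3, 140.1]
tool_rot: [-1.572, 0.004, -1.572]
wrist_force: [3.6, 9.3, -5.7]
opening: -0.1
```

>>> move_arm([
  [0.1, 0, 0, 0, 0, 0],
  [0, 0, 0, 0, 0, 0],
])

```text
time_s: 9.43
position: [564.8, -117.5, 140.0]
tool_rot: [-1.572, 0.005, -1.572]
wrist_force: [3.2, 12.1, -5.4]
opening: 0.1
```

```bash
python3 s.py; python3 look.py a4
```

```text
9.425 [ 564.82 -117.53  140.03] [ 3.15 12.06 -5.36]
```

View pics/a4.png

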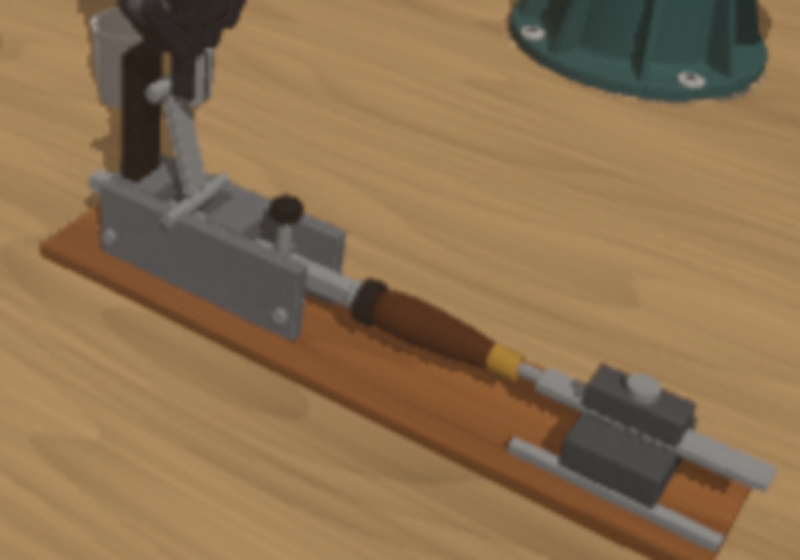

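The pad now touches the butt at about (375,305) in the crop, and the ferrule is still short of the shoulder. Back off, then stroke 3 carefully.

>>> move_arm([
  [-1.0, 0, 0, 0, 0, 0],
  [-1.0, 0, 0, 0, 0, 0],
  [-0.9, 0, 0, 0, 0, 0],
  [0, 0, 0, 0, 0, 0],
  [0, 0, 0, 0, 0, 0],
])

```text
time_s: 10.1
position: [565.4, -91.6, 141.4]
tool_rot: [-1.571, -0.001, -1.571]
wrist_force: [0.1, 0.4, 0.1]
opening: -0.3
```

>>> move_arm([
  [0.4, 0, 0, 0, 0, 0],
  [0.4, 0, 0, 0, 0, 0],
  [0.4, 0, 0, 0, 0, 0],
  [0, 0, 0, 0, 0, 0],
])

```text
time_s: 10.6
position: [565.2, -103.2, 141.4]
tool_rot: [-1.571, 0.001, -1.571]
wrist_force: [-0.0, 5.0, 3.0]
opening: 0.2
```

>>> move_arm([
  [0.2, 0, 0, 0, 0, 0],
  [0.2, 0, 0, 0, 0, 0],
  [0, 0, 0, 0, 0, 0],
])

```text
time_s: 10.98
position: [565.1, -106.2, 141.3]
tool_rot: [-1.571, 0.002, -1.571]
wrist_force: [0.5, 6.4, 3.0]
opening: 0.1
```

>>> move_arm([
  [0.2, 0, 0, 0, 0, 0],
  [0.2, 0, 0, 0, 0, 0],
  [0, 0, 0, 0, 0, 0],
])

```text
time_s: 11.35
position: [565.1, -109.6, 141.0]
tool_rot: [-1.571, 0.003, -1.571]
wrist_force: [1.6, 8.3, 0.6]
opening: -0.1
```

>>> move_arm([
  [0.2, 0, 0, 0, 0, 0],
  [0, 0, 0, 0, 0, 0],
])

```text
time_s: 11.6
position: [565.1, -111.5, 140.8]
tool_rot: [-1.571, 0.003, -1.571]
wrist_force: [1.2, 9.6, 0.5]
opening: 0.0
```

>>> move_arm([
  [0.2, 0, 0, 0, 0, 0],
  [0, 0, 0, 0, 0, 0],
])

```text
time_s: 11.85
position: [565.0, -113.3, 140.6]
tool_rot: [-1.571, 0.004, -1.571]
wrist_force: [2.8, 9.1, -1.9]
opening: 0.2
```

>>> move_arm([
  [0.15, 0, 0, 0, 0, 0],
  [0, 0, 0, 0, 0, 0],
])

```text
time_s: 12.1
position: [565.0, -114.7, 140.4]
tool_rot: [-1.571, 0.004, -1.571]
wrist_force: [2.4, 9.2, -2.8]
opening: -0.1
```

```bash
python3 s.py; python3 look.py a5
```

```text
12.1 [ 565.   -114.75  140.39] [ 2.35  9.17 -2.77]
```

View pics/a5.png

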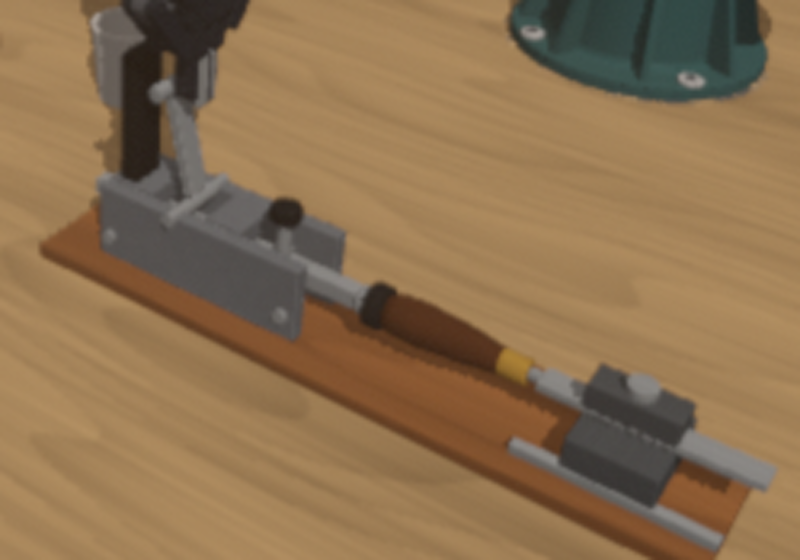

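The handle is sliding. The ferrule front is at about (533,370) in the crop and the shoulder at about (545,378), so a small gap remains. Finishing this stroke.

>>> move_arm([
  [0.15, 0, 0, 0, 0, 0],
  [0, 0, 0, 0, 0, 0],
])

```text
time_s: 12.4
position: [565.0, -116.3, 140.2]
tool_rot: [-1.572, 0.004, -1.571]
wrist_force: [2.4, 9.0, -4.8]
opening: -0.1
```

>>> move_arm([
  [0.1, 0, 0, 0, 0, 0],
  [0, 0, 0, 0, 0, 0],
])

```text
time_s: 12.65
position: [564.9, -117.1, 140.0]
tool_rot: [-1.572, 0.004, -1.571]
wrist_force: [3.5, 9.4, -6.5]
opening: -0.0
```

>>> move_arm([
  [0.1, 0, 0, 0, 0, 0],
  [0, 0, 0, 0, 0, 0],
])

```text
time_s: 12.9
position: [564.9, -117.5, 139.9]
tool_rot: [-1.572, 0.005, -1.571]
wrist_force: [3.8, 11.6, -6.6]
opening: -0.3
```

>>> move_arm([
  [0.1, 0, 0, 0, 0, 0],
  [0, 0, 0, 0, 0, 0],
])

```text
time_s: 13.15
position: [564.9, -117.6, 139.9]
tool_rot: [-1.572, 0.006, -1.572]
wrist_force: [4.0, 15.3, -5.5]
opening: 0.3
```

>>> move_arm([
  [-1.0, 0, 0, 0, 0, 0],
  [-1.0, 0, 0, 0, 0, 0],
  [-1.0, 0, 0, 0, 0, 0],
  [0, 0, 0, 0, 0, 0],
  [0, 0, 0, 0, 0, 0],
])

```text
time_s: 13.78
position: [565.3, -91.7, 141.3]
tool_rot: [-1.571, -0.001, -1.571]
wrist_force: [-0.3, 0.0, -0.6]
opening: 0.1
```

```bash
cat > gap.py <<'E'
from h import *
for n in ("scene","top"):
    p,d=viewer.grab_frame(n); P=pts(n,d); hsv=cv2.cvtColor(p,cv2.COLOR_RGB2HSV)
    k=(abs(P[...,0]-566)<15)&(P[...,1]>90)&(P[...,1]<175)&(P[...,2]>40)&(P[...,2]<62)
    br=k&(hsv[...,0]>14)&(hsv[...,0]<35)&(hsv[...,1]>150)
    gr=k&(hsv[...,1]<70)
    for nm,m in (("brass",br),("steel",gr)):
        q=P[m]
        if len(q): print(n,nm,len(q),'y',np.round(np.percentile(q[:,1],[0,5,50,95,100]),1))
    c=p[230:320,340:440] if n=="scene" else p[195:230,130:230]
    cv2.imwrite(f"pics/gap_{n}_{env.read_state()['time_s']:.2f}.png",cv2.resize(c[:,:,::-1],None,fx=6,fy=6,interpolation=cv2.INTER_CUBIC))
E
python3 gap.py; python3 s.py; ls pics
```

```text
scene brass 82 y [114.7 116.2 124.3 132.7 133.4]
scene steel 167 y [133.9 137.1 154.9 173.2 175. ]
top steel 25 y [161.7 163.5 165.7 167.  168.8]
13.875 [565.28 -91.76 141.32] [ 0.69 -0.3   0.76]
a1.png
a2.png
a3.png
a4.png
a5.png
crop0.png
crop1.png
gap_scene_13.82.png
gap_top_13.88.png
scene0.png
scene1.png
top0.png
```

View pics/gap_scene_13.82.png

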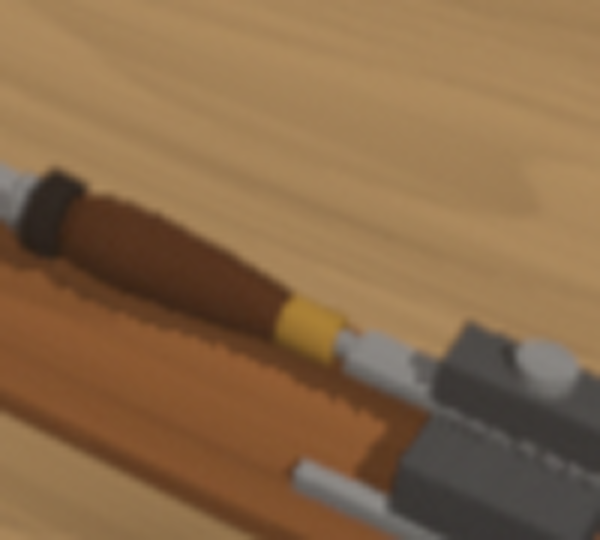

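>>> move_arm([
  [0.4, 0, 0, 0, 0, 0],
  [0.4, 0, 0, 0, 0, 0],
  [0.2, 0, 0, 0, 0, 0],
  [0, 0, 0, 0, 0, 0],
])

```text
time_s: 14.38
position: [565.2, -101.3, 141.4]
tool_rot: [-1.571, 0.0, -1.571]
wrist_force: [-0.9, 3.8, 3.4]
opening: 0.1
```

>>> move_arm([
  [0.15, 0, 0, 0, 0, 0],
  [0.15, 0, 0, 0, 0, 0],
  [0, 0, 0, 0, 0, 0],
])

```text
time_s: 14.75
position: [565.1, -103.9, 141.3]
tool_rot: [-1.571, 0.001, -1.571]
wrist_force: [-0.5, 5.4, 3.3]
opening: 0.0
```

The gap is now a sliver of tang, about 3 mm, at about (345,345) in the crop. I expect the trigger to go firm near TCP y -107, so small steps from here.

>>> move_arm([
  [0.1, 0, 0, 0, 0, 0],
  [0, 0, 0, 0, 0, 0],
])

```text
time_s: 15.0
position: [565.2, -104.5, 141.3]
tool_rot: [-1.571, 0.001, -1.571]
wrist_force: [-0.4, 7.0, 3.3]
opening: -0.1
```

>>> move_arm([
  [0.1, 0, 0, 0, 0, 0],
  [0, 0, 0, 0, 0, 0],
])

```text
time_s: 15.25
position: [565.1, -105.3, 141.3]
tool_rot: [-1.571, 0.002, -1.571]
wrist_force: [-0.2, 7.9, 4.5]
opening: 0.1
```

>>> move_arm([
  [0.1, 0, 0, 0, 0, 0],
  [0, 0, 0, 0, 0, 0],
])

```text
time_s: 15.5
position: [565.1, -106.2, 141.2]
tool_rot: [-1.571, 0.002, -1.571]
wrist_force: [-0.6, 6.8, 3.0]
opening: 0.2
```

>>> move_arm([
  [0.1, 0, 0, 0, 0, 0],
  [0, 0, 0, 0, 0, 0],
])

```text
time_s: 15.75
position: [565.1, -107.0, 141.2]
tool_rot: [-1.571, 0.002, -1.571]
wrist_force: [-0.8, 8.1, 1.9]
opening: 0.2
```

>>> move_arm([
  [0.1, 0, 0, 0, 0, 0],
  [0, 0, 0, 0, 0, 0],
])

```text
time_s: 16.0
position: [565.1, -107.8, 141.1]
tool_rot: [-1.571, 0.003, -1.571]
wrist_force: [0.5, 8.5, 2.7]
opening: -0.0
```

>>> move_arm([
  [0.1, 0, 0, 0, 0, 0],
  [0, 0, 0, 0, 0, 0],
])

```text
time_s: 16.25
position: [565.1, -108.7, 141.1]
tool_rot: [-1.571, 0.003, -1.571]
wrist_force: [0.3, 8.3, 1.7]
opening: 0.4
```

>>> move_arm([
  [0.1, 0, 0, 0, 0, 0],
  [0, 0, 0, 0, 0, 0],
])

```text
time_s: 16.5
position: [565.1, -109.7, 141.0]
tool_rot: [-1.571, 0.003, -1.571]
wrist_force: [0.5, 8.2, 1.9]
opening: 0.1
```

```bash
python3 gap.py; python3 s.py
```

```text
scene brass 80 y [118.2 119.2 127.5 135.7 136. ]
scene steel 159 y [136.7 140.  155.3 173.4 174.9]
top brass 60 y [115.2 117.4 125.4 132.6 133.5]
top steel 140 y [112.7 139.3 154.4 166.2 173.5]
16.6 [ 565.04 -109.67  140.95] [0.92 9.08 1.29]
```

>>> move_arm([
  [0.08, 0, 0, 0, 0, 0],
  [0, 0, 0, 0, 0, 0],
])

```text
time_s: 16.85
position: [565.0, -110.4, 140.9]
tool_rot: [-1.571, 0.003, -1.571]
wrist_force: [-0.2, 9.0, 1.1]
opening: -0.1
```

>>> move_arm([
  [0.08, 0, 0, 0, 0, 0],
  [0, 0, 0, 0, 0, 0],
])

```text
time_s: 17.1
position: [565.0, -111.1, 140.8]
tool_rot: [-1.571, 0.003, -1.571]
wrist_force: [1.6, 8.7, 0.6]
opening: -0.1
```

>>> move_arm([
  [0.08, 0, 0, 0, 0, 0],
  [0, 0, 0, 0, 0, 0],
])

```text
time_s: 17.35
position: [565.0, -111.9, 140.7]
tool_rot: [-1.571, 0.003, -1.571]
wrist_force: [1.4, 9.5, -0.8]
opening: 0.2
```

>>> move_arm([
  [0.08, 0, 0, 0, 0, 0],
  [0, 0, 0, 0, 0, 0],
])

```text
time_s: 17.6
position: [565.0, -112.6, 140.6]
tool_rot: [-1.571, 0.003, -1.571]
wrist_force: [2.1, 9.7, -0.3]
opening: 0.2
```

>>> move_arm([
  [0.08, 0, 0, 0, 0, 0],
  [0, 0, 0, 0, 0, 0],
])

```text
time_s: 17.85
position: [565.0, -113.3, 140.5]
tool_rot: [-1.572, 0.003, -1.571]
wrist_force: [1.2, 9.9, -0.9]
opening: 0.4
```

```bash
python3 gap.py; python3 s.py; ls pics
```

```text
scene brass 82 y [120.2 121.4 129.4 137.5 138.1]
scene steel 155 y [138.9 141.4 156.  173.4 174.5]
top brass 64 y [116.5 119.  126.1 133.9 134.6]
top steel 135 y [100.2 139.9 154.8 166.  173.1]
17.95 [ 564.99 -113.35  140.56] [ 0.86  8.94 -0.83]
a1.png
a2.png
a3.png
a4.png
a5.png
crop0.png
crop1.png
gap_scene_13.82.png
gap_scene_16.55.png
gap_scene_17.90.png
gap_top_13.88.png
gap_top_16.60.png
gap_top_17.95.png
scene0.png
scene1.png
top0.png
```

View pics/gap_scene_17.90.png

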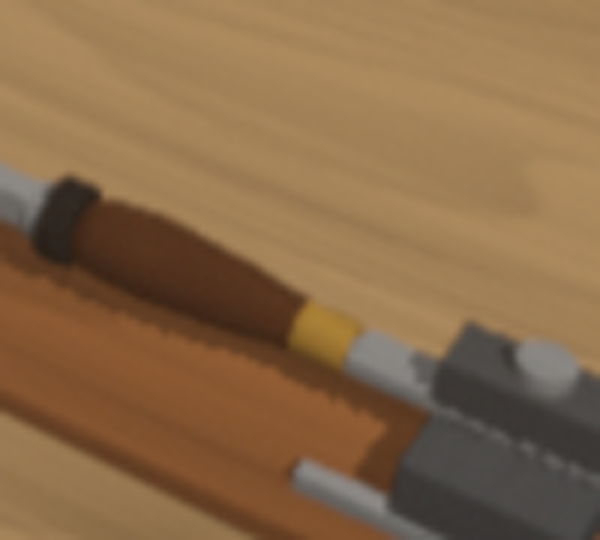

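View pics/gap_top_17.95.png

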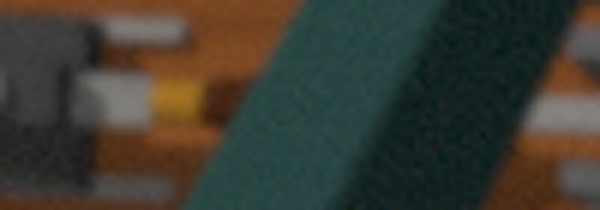

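It's almost closed: no tang is visible between the ferrule and shoulder at (352,345) in the scene crop, and the same at (150,100) in the top crop. The force is still at its sliding level, so half-mm steps until it goes firm.

>>> move_arm([
  [0.05, 0, 0, 0, 0, 0],
  [0, 0, 0, 0, 0, 0],
])

```text
time_s: 18.2
position: [565.0, -113.8, 140.5]
tool_rot: [-1.572, 0.004, -1.571]
wrist_force: [2.6, 9.6, -0.6]
opening: 0.1
```

>>> move_arm([
  [0.05, 0, 0, 0, 0, 0],
  [0, 0, 0, 0, 0, 0],
])

```text
time_s: 18.45
position: [565.0, -114.3, 140.4]
tool_rot: [-1.572, 0.003, -1.571]
wrist_force: [2.5, 8.6, -2.1]
opening: 0.0
```

>>> move_arm([
  [0.05, 0, 0, 0, 0, 0],
  [0, 0, 0, 0, 0, 0],
])

```text
time_s: 18.7
position: [564.9, -114.8, 140.3]
tool_rot: [-1.572, 0.004, -1.571]
wrist_force: [2.5, 10.0, -2.9]
opening: -0.1
```

>>> move_arm([
  [0.05, 0, 0, 0, 0, 0],
  [0, 0, 0, 0, 0, 0],
])

```text
time_s: 18.95
position: [564.9, -115.1, 140.3]
tool_rot: [-1.572, 0.004, -1.571]
wrist_force: [2.5, 10.7, -2.8]
opening: 0.3
```

>>> move_arm([
  [0.05, 0, 0, 0, 0, 0],
  [0, 0, 0, 0, 0, 0],
])

```text
time_s: 19.2
position: [564.9, -115.4, 140.3]
tool_rot: [-1.572, 0.004, -1.571]
wrist_force: [3.3, 11.6, -4.2]
opening: 0.1
```

>>> move_arm([
  [0.05, 0, 0, 0, 0, 0],
  [0, 0, 0, 0, 0, 0],
])

```text
time_s: 19.45
position: [564.9, -115.7, 140.2]
tool_rot: [-1.572, 0.005, -1.571]
wrist_force: [2.6, 11.5, -3.1]
opening: -0.0
```

>>> move_arm([
  [0.05, 0, 0, 0, 0, 0],
  [0, 0, 0, 0, 0, 0],
])

```text
time_s: 19.7
position: [564.9, -116.0, 140.2]
tool_rot: [-1.572, 0.005, -1.571]
wrist_force: [2.8, 11.8, -3.3]
opening: -0.3
```

>>> move_arm([
  [0.05, 0, 0, 0, 0, 0],
  [0, 0, 0, 0, 0, 0],
])

```text
time_s: 19.95
position: [564.9, -116.3, 140.1]
tool_rot: [-1.572, 0.005, -1.571]
wrist_force: [2.9, 12.5, -3.8]
opening: 0.1
```

```bash
python3 gap.py; python3 s.py; ls -t pics | head -2
```

```text
scene brass 81 y [121.1 121.8 130.2 138.1 139.2]
scene steel 152 y [140.1 141.8 156.2 173.3 174.6]
top brass 62 y [119.  119.5 126.9 134.5 134.7]
top steel 129 y [ 94.7 141.2 155.4 166.2 173.4]
20.05 [ 564.91 -116.27  140.12] [ 2.78 13.35 -3.59]
gap_top_20.05.png
gap_scene_20.00.png
```

View pics/gap_scene_20.00.png

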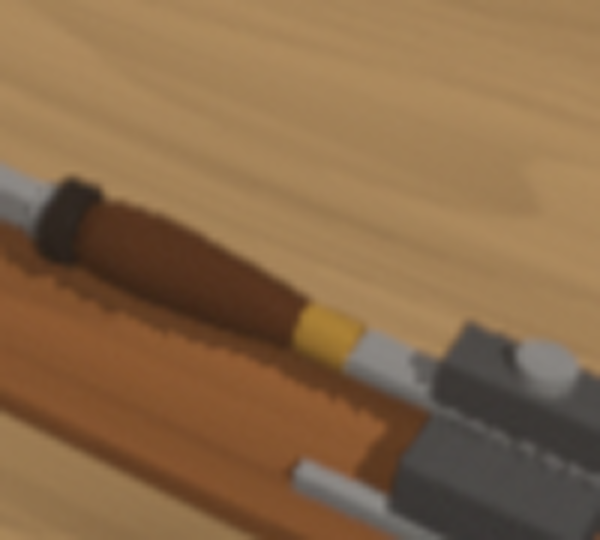

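>>> move_arm([
  [0.04, 0, 0, 0, 0, 0],
  [0, 0, 0, 0, 0, 0],
])

```text
time_s: 20.3
position: [564.9, -116.5, 140.1]
tool_rot: [-1.572, 0.006, -1.571]
wrist_force: [3.6, 13.7, -3.8]
opening: 0.1
```

>>> move_arm([
  [0.04, 0, 0, 0, 0, 0],
  [0, 0, 0, 0, 0, 0],
])

```text
time_s: 20.55
position: [564.9, -116.7, 140.0]
tool_rot: [-1.572, 0.006, -1.571]
wrist_force: [3.4, 14.0, -4.4]
opening: -0.2
```

>>> move_arm([
  [0.04, 0, 0, 0, 0, 0],
  [0, 0, 0, 0, 0, 0],
])

```text
time_s: 20.8
position: [564.9, -116.9, 140.0]
tool_rot: [-1.572, 0.006, -1.572]
wrist_force: [3.4, 14.1, -4.9]
opening: -0.2
```

>>> move_arm([
  [0.04, 0, 0, 0, 0, 0],
  [0, 0, 0, 0, 0, 0],
])

```text
time_s: 21.05
position: [564.8, -117.2, 140.0]
tool_rot: [-1.572, 0.006, -1.571]
wrist_force: [4.4, 15.3, -3.7]
opening: -0.0
```

```bash
python3 gap.py; python3 s.py
```

```text
scene brass 79 y [120.5 122.  130.3 138.  139.2]
scene steel 150 y [140.4 141.5 156.4 173.1 174.6]
top brass 64 y [114.7 119.3 126.9 134.1 135.8]
top steel 135 y [ 92.3 141.2 155.5 165.9 171.5]
21.15 [ 564.84 -117.16  139.95] [ 4.08 14.51 -4.2 ]
```

The ferrule stopped moving (edge 138.1 then 138.0) while the bar moved another 0.9 mm and the force rose to about 15 N. At the same bar position in stroke 3 it was 9.4 N. So the handle is home. Letting the trigger go.

>>> move_arm([
  [-0.5, 0, 0, 0, 0, 0],
  [-1.0, 0, 0, 0, 0, 0],
  [-1.0, 0, 0, 0, 0, 0],
  [-1.0, 0, 0, 0, 0, 0],
  [0, 0, 0, 0, 0, 0],
  [0, 0, 0, 0, 0, 0],
])

```text
time_s: 21.9
position: [565.3, -86.2, 141.3]
tool_rot: [-1.571, -0.001, -1.571]
wrist_force: [1.1, -0.5, -0.5]
opening: -0.2
```

```bash
python3 gap.py; python3 s.py; python3 look.py a6
```

```text
scene brass 80 y [120.9 122.  129.9 137.7 139.5]
scene steel 153 y [140.2 141.8 156.4 173.4 175. ]
22.0 [565.28 -86.33 141.29] [ 0.11 -0.14 -1.32]
```

View pics/a6.png

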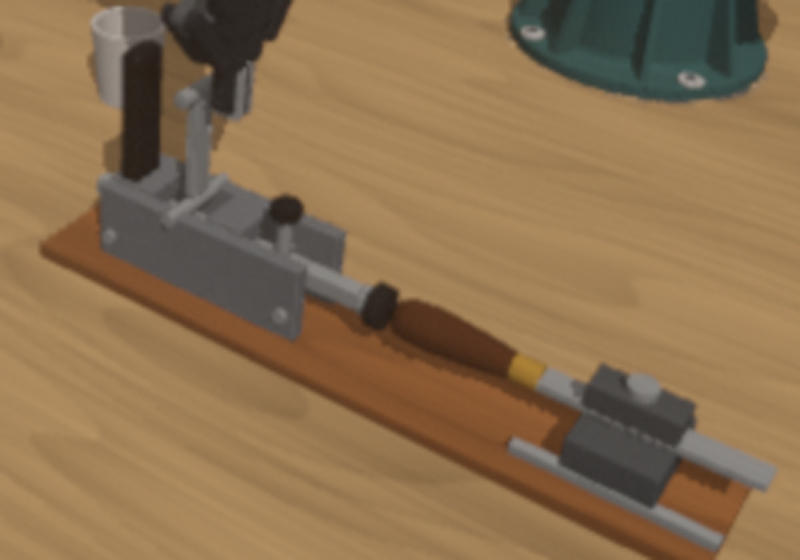

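The rod dropped back to click 3, so no extra click was gained, and the ferrule at (545,375) meets the shoulder. Before releasing, I'll check sub-pixel in the saved crops that the ferrule really stopped.

Run:
```python
import cv2,glob,numpy as np
for f in sorted(glob.glob("pics/gap_scene*"))+sorted(glob.glob("pics/gap_top*")):
    i=cv2.imread(f); h=cv2.cvtColor(i,cv2.COLOR_BGR2HSV)
    m=cv2.inRange(h,(17,150,90),(32,255,255)); n,l,s,c=cv2.connectedComponentsWithStats(m)
    if n<2: print(f,'none'); continue
    k=1+s[1:,4].argmax(); print(f,s[k].tolist(),np.round(c[k]/6,2))
```

```text
pics/gap_scene_13.82.png [275, 294, 72, 69, 2985] [51.33 54.68]
pics/gap_scene_16.55.png [282, 298, 74, 69, 3012] [52.72 55.25]
pics/gap_scene_17.90.png [289, 300, 71, 69, 2903] [53.69 55.64]
pics/gap_scene_20.00.png [292, 303, 71, 67, 2848] [54.15 55.74]
pics/gap_scene_21.10.png [294, 302, 69, 68, 2841] [54.16 55.74]
pics/gap_scene_21.95.png [293, 303, 69, 66, 2805] [54.12 55.72]
pics/gap_top_13.88.png none
pics/gap_top_16.60.png [160, 80, 50, 43, 1715] [30.65 16.76]
pics/gap_top_17.95.png [155, 80, 48, 44, 1740] [29.77 16.82]
pics/gap_top_20.05.png [153, 80, 48, 43, 1730] [29.36 16.86]
pics/gap_top_21.15.png [153, 81, 50, 42, 1779] [29.42 16.87]
pics/gap_top_22.00.png none
```

The brass centroid is identical in both views between t=20.0 and 21.1 s while the rod kept pushing, so the handle is home. Now over to the release button.

>>> move_arm([
  [-2.2, 0, 0, 0, 0, 0],
  [-2.2, 0, 0, 0, 0, 0],
  [0, 0, 0, 0, 0, 0],
  [0, 2.0, 0, 0, 0, 0],
  [0, 1.8, 0, 0, 0, 0],
  [0, 0, 0, 0, 0, 0],
  [0, 0, 0, 0, 0, 0],
])

```text
time_s: 22.92
position: [565.7, -42.5, 103.8]
tool_rot: [-1.57, -0.0, -1.571]
wrist_force: [-0.4, 0.5, 0.1]
opening: -0.1
```

```bash
python3 s.py; python3 look.py a7
```

```text
22.925 [565.67 -42.53 103.82] [-0.4   0.53  0.14]
```

View pics/a7.png

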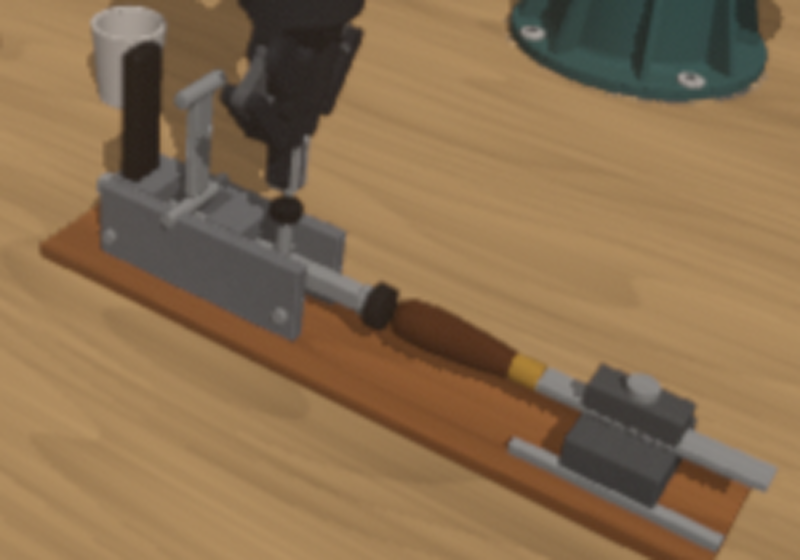

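The fingertips at (287,185) are right above the button at (287,208). Pressing down gently.

>>> move_arm([
  [0, 0.6, 0, 0, 0, 0],
  [0, 0.6, 0, 0, 0, 0],
  [0, 0.4, 0, 0, 0, 0],
  [0, 0, 0, 0, 0, 0],
])

```text
time_s: 23.48
position: [565.4, -41.9, 87.2]
tool_rot: [-1.571, -0.0, -1.571]
wrist_force: [0.8, -0.1, 1.2]
opening: 0.2
```

>>> move_arm([
  [0, 0.2, 0, 0, 0, 0],
  [0, 0.1, 0, 0, 0, 0],
  [0, 0, 0, 0, 0, 0],
])

```text
time_s: 23.85
position: [565.5, -41.9, 85.0]
tool_rot: [-1.57, -0.0, -1.571]
wrist_force: [-0.7, -0.4, 7.8]
opening: 0.0
```

>>> move_arm([
  [0, 0.05, 0, 0, 0, 0],
  [0, 0, 0, 0, 0, 0],
  [0, 0, 0, 0, 0, 0],
  [0, 0, 0, 0, 0, 0],
  [0, 0, 0, 0, 0, 0],
  [0, 0, 0, 0, 0, 0],
  [0, 0, 0, 0, 0, 0],
  [0, 0, 0, 0, 0, 0],
  [0, 0, 0, 0, 0, 0],
  [0, 0, 0, 0, 0, 0],
  [0, 0, 0, 0, 0, 0],
  [0, 0, 0, 0, 0, 0],
])

```text
time_s: 25.35
position: [565.5, -41.9, 84.9]
tool_rot: [-1.57, -0.0, -1.571]
wrist_force: [-2.4, 0.1, 11.1]
opening: 0.2
```

```bash
python3 s.py; python3 look.py a8
```

```text
25.35 [565.49 -41.92  84.95] [-2.35  0.07 11.11]
```

View pics/a8.png

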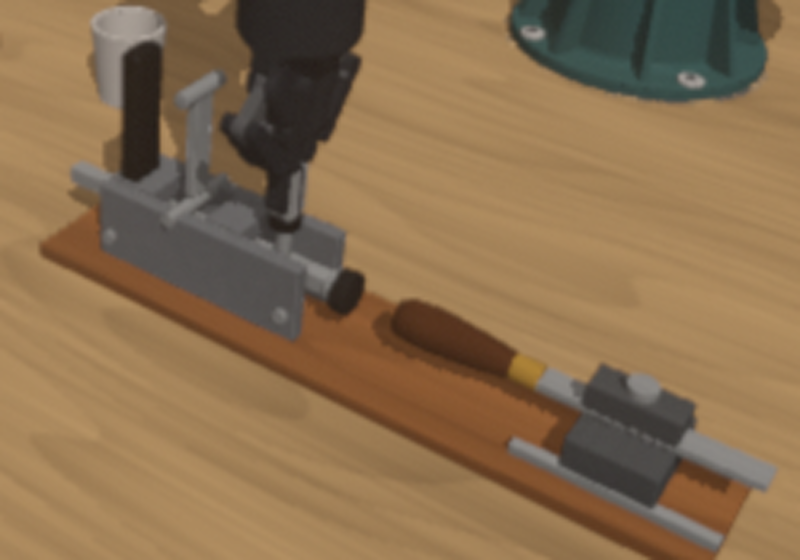

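The rod has sprung fully back, with the pad at (347,290) as at the start, and the handle stayed home. Lifting clear.

>>> move_arm([
  [0, -1, 0, 0, 0, 0],
  [0, -3, 0, 0, 0, 0],
  [0, -4, 0, 0, 0, 0],
  [0, -4, 0, 0, 0, 0],
  [0, -3, 0, 0, 0, 0],
  [0, 0, 0, 0, 0, 0],
  [0, 0, 0, 0, 0, 0],
  [0, 0, 0, 0, 0, 0],
])

```text
time_s: 26.4
position: [564.1, -41.7, 232.3]
tool_rot: [-1.574, 0.001, -1.571]
wrist_force: [0.5, 0.9, 0.0]
opening: 0.6
```

```bash
python3 s.py; python3 look.py a9; python3 gap.py
python3 - <<'E'
import cv2,glob,numpy as np
f=sorted(glob.glob("pics/gap_scene*"))[-1]
i=cv2.imread(f); h=cv2.cvtColor(i,cv2.COLOR_BGR2HSV)
m=cv2.inRange(h,(17,150,90),(32,255,255)); n,l,s,c=cv2.connectedComponentsWithStats(m)
k=1+s[1:,4].argmax(); print(f,np.round(c[k]/6,2))
E
```

```text
26.4 [564.07 -41.66 232.3 ] [0.53 0.93 0.04]
scene brass 80 y [120.7 122.  130.1 138.2 138.8]
scene steel 151 y [140.1 141.7 155.9 173.6 174.9]
top brass 61 y [119.1 119.6 127.5 134.2 134.8]
top steel 130 y [139.4 141.8 155.8 165.9 174.6]
pics/gap_scene_26.50.png [54.12 55.71]
```

View pics/a9.png

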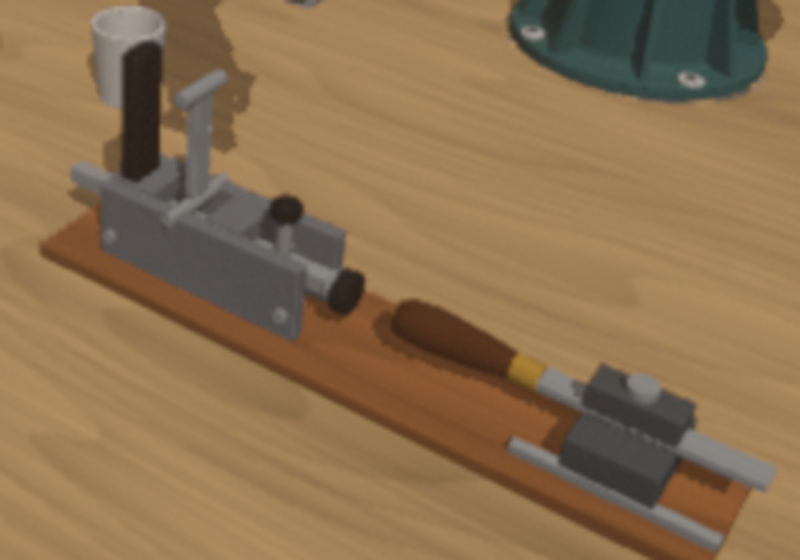

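The trigger is upright, the rod is fully back, the ferrule meets the shoulder at (545,375), and the gripper is clear. Handing in.

```bash
python3 -c "
from rig import job; print(job.hand_in())"
```

```text
the job is handed in; nothing more can be done
None
```

The handle is pressed home on the tang, the push rod is fully back, and the job was handed in at about 26.5 s; it reports no verdict.

**What I did:** I pushed the trigger bar with the shut fingers. Three strokes ran to the trigger's own end stop. The fourth I stopped once it went firm, at about 15 N on the wrist sensor. I then held the release button down on its stop for over 1 s and lifted clear to z 232 mm.

**Last checks:**
- **Handle home:** the ferrule did not move in either view while the bar went on another 0.9 mm. It was still in the same place after the release.
- **Clamp free:** in the final picture the pad is back at its starting place and the trigger is upright. The wrist force is about 1 N or less, which is sensor noise.
- **Bystanders:** nothing came near them, and the cup looks unmoved. I did not measure their positions again at the end.

**What did not agree:**
- **Stopping force:** I stopped at about 15 N on the sensor, an estimated 13 N along the bar's path, instead of the suggested 17 N. The bar was within about 0.3 mm of its end stop.
- **Rate of rise:** the force rose only 2–3 N per mm, not the stated 6, so I relied on the ferrule standing still to judge that it was home.
- **Camera offset:** the two cameras place the ferrule edge about 4 mm apart (138 and 134 mm). I used only the change within each view.

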